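Mount a dibber blank between the lathe centres

ROBOT

A 7-joint arm with a two-finger parallel gripper is mounted at the origin on the work surface. World frame = base frame: x ahead of the robot, y to its left, z up, the work surface at z = 0. Lengths are in m, angles in rad, forces in N, time in s.
With the tool pointing down it reaches from about 0.425 to 0.875 m from the base axis. Payload 4.7 kg.
Tool frame: the origin (TCP) lies on the centre line of the jaws, within the pads' length; the fingertips stand 14 mm ahead of it and the grasp point (between the pads) lies 5 mm behind it; z points along the fingers, y is the line along which they close (so a half turn about z gives the same grasp; the last joint's range is limited). The gripper opens to 87 mm and grips with 3 to 60 N. Pads are 19 mm wide; open, the fingers measure 117 mm over their backs; the gripper's body (75 mm by 190 mm) begins 51 mm behind the grasp point.
Start: joints at [-1.195, 0.321, -0.07, 1.45, 0.023, 1.371, -0.057], TCP at [0.23, 0.608, 0.237] pointing down, gripper open.
Joint ranges: [-2.86, 2.86], [-0.3, 2.09], [-1.38, 1.24], [0.06, 2.45], [-1.56, 4.7], [0.09, 2.05], [-2.69, 2.69]. Speed limits (rad/s): [2.57, 2.57, 3.14, 3.14, 3.14, 3.14, 3.14].

INTERFACE

Orientations are given as a rotation vector (axis times angle).
In Python, from bench import ctrl gives the robot as it stands.
- The arm moves only by the tool send_rows, never from a script. Its argument "steps" is a list of rows, each an object of numbers: "tx", "ty", "tz": the shift along the tool's x, y, z in units of 60 mm (1.0 is 60 mm); "turn": the turn about the tool's z in units of 8 degrees (1.0 is 8 degrees); "grip": the opening, from 0 (shut) to 1 (fully open). A call has 1 to 12 rows; each row shifts and turns the commanded pose from where the row before left it, along the tool's axes as they then stand; what a row does not reach is not made up. A row lasts 1/8 s, in which the tool goes at most 62.5 mm and 10.7 degrees, less where a joint would pass 70% of its speed; a pose out of reach is approached as far as the arm can. A call is refused whole if a number of a shift passes 1 or a number of a turn 1, either way. A call with a gripper value outside its range is refused whole. The fingers move at their own pace and stop on an object; "newtons" is the grip in N (left out, the last holds). Time passes only in rows, so rows that do not move let the fingers close. It gives the time, the measured TCP pose, the force, the opening and the grip force at its end, in the units of the state.
- ctrl.get_state(): the state, without advancing time (a new reading comes with each control period).
- ctrl.get_image(name): name is "side" or "top" or "wrist"; returns a dict with "pixels" (420x560x3 uint8, red, green, blue), "K" (3x3 intrinsics, pixels), "cam_to_world" (4x4, takes a point from camera to world coordinates); the wrist camera has in their place "T_tool_cam" (4x4, takes a point from camera to tool coordinates, whose origin is the TCP and whose axes are the flange's). Camera axes: x right, y down, z forward; pixel columns grow to the right and rows downward; lengths in m; the calibration is good to about 2 mm. The wrist camera is an equidistant fisheye: a pixel r from the principal point sees the ray r / f radians off the axis. A picture is of the moment at which its call begins: read the wrist's pose just before it. There is no depth.
- ctrl.close_job(): hands the job in; it is judged then, once.
The state is a dict: "time": time; "joint_positions": joint angles; "qd": joint speeds; "joint_torque": joint torques, N m; "position": TCP position; "tool_rot": TCP orientation; "ft_force": force on the tool from outside, world axes, zero at the start; "torque": the same for the moment, N m; "grip_width": opening from 0.0 (shut) to 1.0 (fully open); "grip_force": force on a finger pad.
Only numpy, scipy, OpenCV 4.12 (cv2) and the standard library are available. Lean on these libraries where they do the work, as an engineer would, in place of code of your own. Each camera call takes 0.05 s, during which the arm holds its last target. There are 200 camera calls.

TASK

Get the wooden dibber blank ready for turning on the small bench lathe: draw the long blank out of its rack by the thin square tenon, lay it down flat on the cork mat and let go, then take it again by its middle and set it on the lathe's two rests with the tenon towards the headstock, and let go. Then slide the tailstock up until it stops, so that both centres are fully home in the ends of the blank and hold it firmly, lifted just off the rests. Leave the short blank, the clay pot, the tin and the white cup where they are.

Things in the scene. Friction and masses are not known exactly. Their poses are not given: they have to be found in the camera images.
- blank: Long dibber blank, pale wood, 180 mm: a 38 x 38 mm square stick (x -40 to +90 mm) with a thinner 28 x 28 mm tenon (x -90 to -40 mm). An 18 x 18 mm centre hole, 20 mm deep, in each end. 0.2 kg, balances at x = +10 mm. Origin: on its axis at mid-length; x runs from tenon to plain end. Starts in one of the rack's pigeonholes, tenon end out 80 mm towards the robot.
- tenon_end (a point): Centre of the blank's tenon end face (axes as the blank's).
- plain_end (a point): Centre of the blank's plain end face (axes as the blank's).
- short_blank: Another blank, 100 mm long, 38 x 38 mm, no tenon, in the other pigeonhole, sticking out 40 mm; leave it. Origin: its centre.
- rack: Fixed plywood rack, 120 (x) x 200 (y) x 140 mm high, origin under its centre, open at the front (-x). Two pigeonholes at y = -45 and +45 mm, 47 mm wide, floor 10 mm up, roof 65 mm up with stock above: a blank is reached only by the end that sticks out, and must be drawn straight out along -x (100 mm of it is inside) before it is lifted.
- mat: Cork mat fixed on the bench, 120 (x) x 240 (y) x 4 mm thick. Origin: centre of its underside. Put the blank down so that its middle lies on the mat.
- head_centre (a point): Point of the headstock's fixed centre, 85 mm above the bench. Lathe axes: spindle axis y, this cone points to -y; 14 mm long, 5 mm across at the point, 21 mm at the root. The grey headstock (120 in x, 140 in y, 160 mm high) begins 15 mm behind (+y). Bed below 25 mm high. Home, each centre is about 11 mm deep in the blank.
- rests (a point): Middle between the lathe's two dark steel rests, on their seat, 64.5 mm above the bench (lathe axes; headstock point 120 mm away in +y). Rests at y -35 and +35 mm, each 12 mm thick; cheeks 16 mm high, 46 mm apart, guide the blank's sides. A blank lying here has its axis 1.5 mm below the centres; set it with the tenon end 5 to 20 mm short of the headstock point.
- tail_centre (a point): Point of the tailstock's centre, the same cone pointing to +y (lathe axes), on the spindle axis, 230 mm from the headstock's point when joint tail is 0; it moves with the tailstock.
- tail_grip (a point): Grip point on the tailstock's black upright tab, 39 mm behind (-y) the tailstock's point, 135 mm above the bench. The tab is 16 mm thick along y, 45 mm wide in x; its top is 16 mm above this point, its foot about 25 mm below. Pinch it from above along y, or push it. Lathe axes.
- tail (a joint): Tailstock slide, m: 0 is furthest from the headstock, it grows as the tailstock moves towards the headstock (+y of the lathe), to 0.11 at most; about 0.07 when the blank is clamped. It stays where it is left; sliding takes about 5 N, clamp with about 10 N more.
- pot: Terracotta pot, 80 mm across, 70 mm high; a bystander, leave it. Origin: under its middle.
- tin: Small metal tin with a pale label, 52 mm across, 60 mm high; a bystander, leave it. Origin: under its middle.
- label_cup: White cup, 70 mm across, 80 mm high; a bystander, leave it. Origin: under its middle.
Things that resemble listed ones, but are neither listed nor needed, are in the scene too. Leave any turquoise look-alike of the blank alone.

How it is judged:
On the way, in this order (a step that is already met when the one before it is completed fails the run):
1. the long blank lies flat and still on the mat (its middle on the mat), let go (x of blank in the frame of mat between -0.06 and 0.06 m and y of blank in the frame of mat between -0.12 and 0.12 m and height (world z) of each of tenon_end, plain_end below 0.032 m and linear speed of blank below 0.02 m/s and contact force between the fingers and blank below 0.2 N), for 0.2 s.
2. the blank lies still on both rests between the centres, tenon towards the headstock, let go (z of blank in the frame of head_centre between -0.005 and 0.001 m and x of blank in the frame of head_centre between -0.006 and 0.006 m and y of tenon_end in the frame of head_centre between -0.03 and 0.004 m and angle between the x axis of blank and the y axis of head_centre, either way round below 0.08 rad and linear speed of blank below 0.02 m/s and contact force between the fingers and blank below 0.2 N), for 0.2 s.
At the end, for the whole second after the job is handed in: Both centres are 9.5 to 15 mm deep in the blank's end holes (headstock centre in the tenon end, tailstock centre in the plain end), each within 15.5 mm of the hole's mouth centre, the blank within 0.03 rad of the spindle axis, at rest and let go (y of tenon_end in the frame of head_centre between 0.0095 and 0.015 m and y of plain_end in the frame of tail_centre between -0.015 and -0.0095 m and distance between tenon_end and head_centre below 0.0155 m and distance between plain_end and tail_centre below 0.0155 m and angle between the x axis of blank and the y axis of head_centre, either way round below 0.03 rad and linear speed of blank below 0.01 m/s and contact force between the fingers and blank below 0.2 N); the robot touches nothing.
It fails at once if the short blank is shifted by more than 25 mm (distance of short_blank from where it was at the start of the episode above 0.025 m).
It fails at once if the clay pot, the tin or the white cup is shifted by more than 30 mm (distance of any of pot, tin, label_cup from where it was at the start of the episode above 0.03 m).
It also fails if it takes over 72 s, if anything falls off the work surface, if the arm or the gripper's body presses on something with over 40 N, if the wrist force passes 120 N, or if a joint passes its speed limit or range.

## Working session

There is one attempt and no reset: what is moved stays moved. The work goes in short steps, Python scripts to look and compute and a tool call to move; the robot and the scene stay as the last step left them, time stands still between calls to the robot, and variables do not carry over. Pictures are saved under pics/ and viewed, at most 10 in all, crops included, and the job is handed in when it is done.

Besides the shell and the picture viewer there is one more tool, called after "Emit:" as a command line: name --argument value ..., lists and objects as JSON in quotes. send_rows: Moves the arm, as the interface text tells. Its arguments: {"type":"object","properties":{"steps":{"type":"array"},"newtons":{"type":"number"}},"required":["steps"]}

```bash
mkdir -p pics
cat > h.py <<'E'
import numpy as np, cv2
from bench import ctrl
from scipy.spatial.transform import Rotation as R
def ray(im,u,v):
    K=im["K"];T=im["cam_to_world"]
    d=T[:3,:3]@np.linalg.solve(K,[u,v,1.]);return T[:3,3],d
def atz(im,u,v,z):
    o,d=ray(im,u,v);return o+d*(z-o[2])/d[2]
def proj(im,p):
    T=np.linalg.inv(im["cam_to_world"]);c=T[:3,:3]@np.asarray(p)+T[:3,3];q=im["K"]@c;return q[:2]/q[2]
def save(im,n,crop=None,s=1):
    a=im["pixels"][:,:,::-1]
    if crop: a=a[crop[1]:crop[3],crop[0]:crop[2]]
    cv2.imwrite("pics/"+n+".png",cv2.resize(a,None,fx=s,fy=s,interpolation=cv2.INTER_CUBIC))
E
python3 - <<'E'
from h import *
import pickle
print(ctrl.get_state())
d={n:ctrl.get_image(n) for n in("top","side")}
d={n:{k:np.array(v) for k,v in m.items() if k in("pixels","K","cam_to_world")} for n,m in d.items()}
pickle.dump(d,open("im0.pkl","wb"))
for n in d: save(d[n],n,None,1.42); print(d[n]["K"],d[n]["cam_to_world"])
E
```

```text
{'time': 0.0, 'joint_positions': array([-1.19489666,  0.32179358, -0.07008898,  1.45166486,  0.02261309,
        1.37079434, -0.05690408]), 'qd': array([ 0.00190128, -0.00158198, -0.00158912, -0.00058339,  0.00189235,
       -0.00140036,  0.00064338]), 'joint_torque': array([ 7.52836459e-04, -4.91284919e+01, -4.03404990e-01, -3.12520444e+01,
       -6.40633819e-02,  4.37606417e-02,  1.79922299e-04]), 'position': array([0.22993518, 0.60741389, 0.23548572]), 'tool_rot': array([-5.65126807e-01, -3.09011199e+00,  2.92003461e-03]), 'ft_force': array([ 0.70918354, -0.82283787,  0.27935505]), 'torque': array([-0.00118052, -0.01081764, -0.07554326]), 'grip_force': 0.0, 'grip_width': 1.0008228233791139}
[[383.2297053    0.         277.97727127]
 [  0.         383.2297053  212.27071141]
 [  0.           0.           1.        ]] [[-0.01355291 -0.99292405  0.11797523  0.35114167]
 [-0.99988786  0.0127062  -0.00792616 -0.02435621]
 [ 0.00637106 -0.11806943 -0.9929849   1.01331774]
 [ 0.          0.          0.          1.        ]]
[[448.51469749   0.         278.38325419]
 [  0.         448.51469749 214.53787681]
 [  0.           0.           1.        ]] [[ 0.98766323 -0.09650946  0.12331779  0.32898124]
 [-0.15658873 -0.61447258  0.77324215 -0.9104237 ]
 [ 0.00115022 -0.78301301 -0.62200427  0.82269365]
 [ 0.          0.          0.          1.        ]]
```

View pics/top.png

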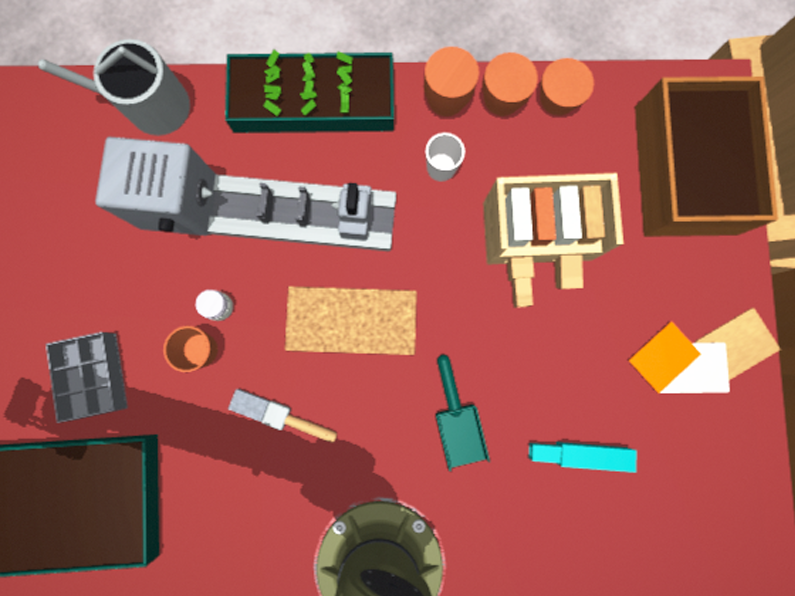

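View pics/side.png

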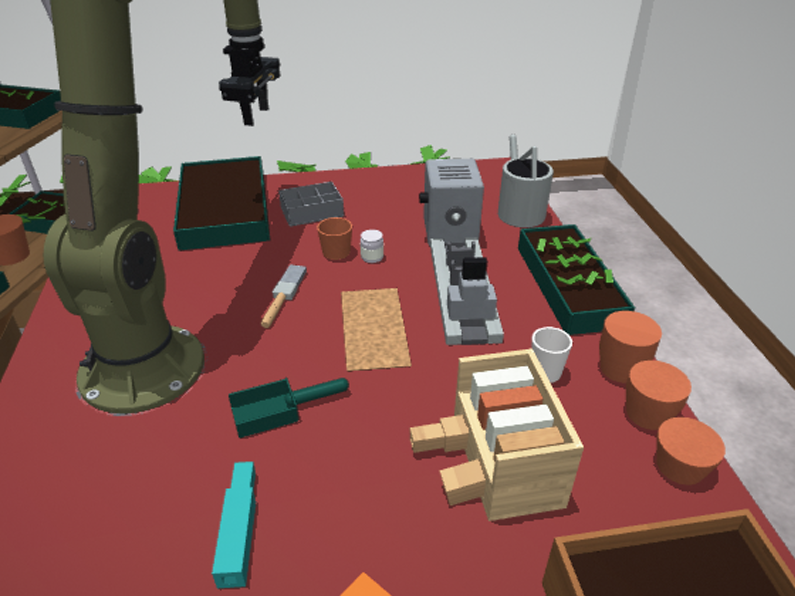

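The side and top views show the rack at top-view (555,215). Two wooden sticks protrude from it:
- **Left stick, (522,280):** it sticks out further and steps down to a thinner end.
- **Right stick, (571,272):** short and plain.

There is also a turquoise look-alike at (585,455). The left stick fits the long blank because of its tenon and about 80 mm of overhang. The lathe is at (250,195) with its headstock to the left, and the mat is at (350,320). Next I'll confirm this in an enlarged crop.

Run:
```python
from h import *
import pickle
d=pickle.load(open("im0.pkl","rb"))
t=d["top"];s=d["side"]
print(proj(t,[.23,.608,.237])*1.42,proj(t,[0,0,0])*1.42,proj(s,[.23,.608,.237])*1.42)
a=cv2.resize(t["pixels"][115:225,335:445,::-1],(600,600),interpolation=3)
cv2.imwrite("pics/rack.png",a)
cv2.imwrite("pics/lathe.png",cv2.resize(t["pixels"][90:180,130:290,::-1],(800,450),interpolation=3))
```

```text
[-65.48216516 460.70392569] [380.03105086 565.7959411 ] [255.00615765 110.65154054]
```

View pics/rack.png

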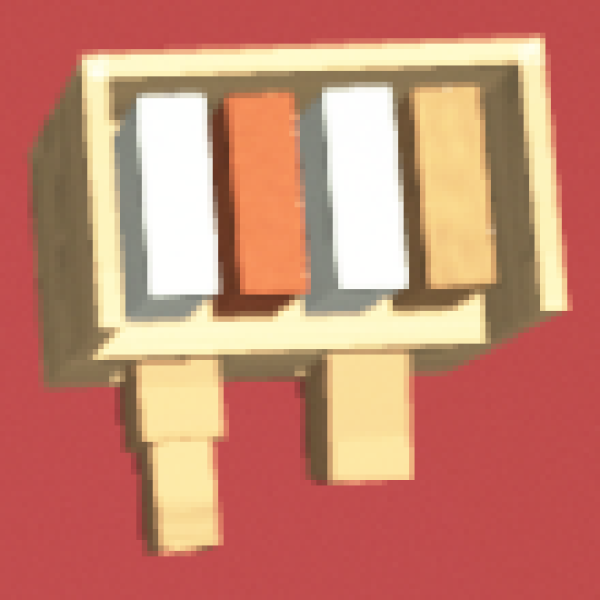

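View pics/lathe.png

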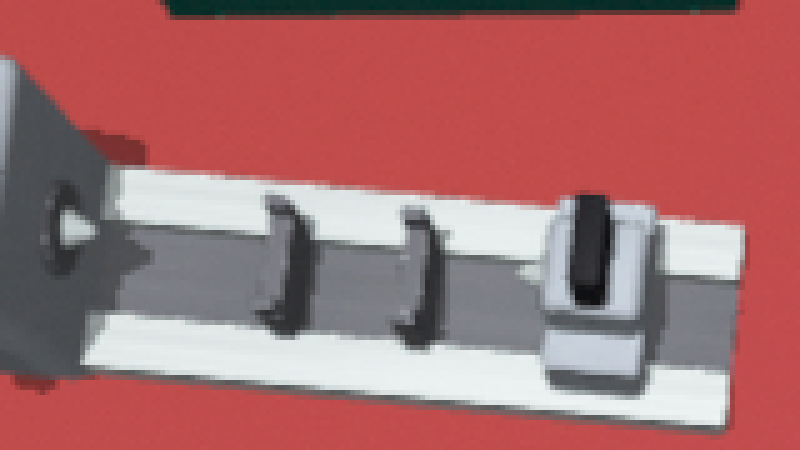

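The left stick is confirmed: rack crop (150-220,440-545) shows its thinner tenon and shoulder, and the right stick is the plain short blank. In the lathe crop the headstock point is at (97,231), the tail point at (522,272), the rests at about (275,265) and (412,277), and the tab at (590,250).

Run:
```python
from h import *
import pickle
d=pickle.load(open("im0.pkl","rb"))
t=d["top"];s=d["side"]
r=lambda u,v,z:atz(t,335+u*110/600-.4,115+v*110/600-.4,z)
l=lambda u,v,z:atz(t,130+u/5-.4,90+v/5-.4,z)
p=lambda n,x:print(n,np.round(x,4))
a=r(185,439,.048);b=r(190,546,.043);p("shoulder",a);p("tenon end",b);print("len",np.linalg.norm((a-b)[:2]),"yaw",np.arctan2(*(a-b)[1::-1]))
p("rack BL",r(82,58,.14));p("BR",r(543,38,.14));e=r(82,58,.14)-r(543,38,.14);print(np.hypot(*e[:2]),"yaw",np.arctan2(-e[0],e[1]))
p("short L",r(328,482,.048));p("short R",r(413,480,.048))
h=l(97,231,.085);k=l(522,272,.085);p("head",h);p("tail",k);e=h-k;print(np.hypot(*e[:2]),"yaw",np.arctan2(-e[0],e[1]))
for q in[(120,167),(742,227),(727,428),(85,362)]:p("bed",l(*q,.025))
p("tabtop",[ (l(575,195,.151)+l(607,195,.151))/2,(l(570,300,.151)+l(605,300,.151))/2])
m=lambda u,v:atz(t,u/1.42-.15,v/1.42-.15,.004)
M=[m(*q) for q in[(287,287),(416,291),(414,355),(286,350)]];p("mat",M);p("c",np.mean(M,0))
# side view checks
for n,x in(("head",h),("tail",k),("tenon",b),("mat",np.mean(M,0))):print(n,proj(s,x)*1.42)
print("cup",m(445,160))
```

```text
shoulder [ 0.5071 -0.2639  0.048 ]
tenon end [ 0.4572 -0.2654  0.043 ]
len 0.04990230014193845 yaw 0.029675360816464342
rack BL [ 0.6597 -0.2033  0.14  ]
BR [ 0.6664 -0.404   0.14  ]
0.20078703098316672 yaw 0.03347882927656763
short L [ 0.4859 -0.33    0.048 ]
short R [ 0.4863 -0.3698  0.048 ]
head [0.6575 0.2872 0.085 ]
tail [0.634  0.0754 0.085 ]
0.21305560048857436 yaw -0.11050696971503353
bed [0.7124 0.296  0.025 ]
bed [ 0.6756 -0.0351  0.025 ]
bed [ 0.5667 -0.0258  0.025 ]
bed [0.6062 0.3118 0.025 ]
tabtop [[0.6504 0.0363 0.151 ]
 [0.6003 0.0381 0.151 ]]
mat [[ 0.5012  0.1692  0.004 ]
 [ 0.4906 -0.0721  0.004 ]
 [ 0.3714 -0.0663  0.004 ]
 [ 0.3837  0.1699  0.004 ]]
c [0.4367 0.0502 0.004 ]
head [456.12412863 219.7575598 ]
tail [469.21095446 275.5027055 ]
tenon [411.06102457 433.20991325]
mat [372.68618896 324.97127731]
cup [ 0.74489097 -0.13268241  0.004     ]
```

Emit:
send_rows --steps '[{"turn":-0.94,"grip":1},{"turn":-0.94},{"turn":-0.94},{"tx":-0.55,"ty":-0.75},{"tx":-0.55,"ty":-0.75},{"tx":-0.55,"ty":-0.75},{"tx":-0.55,"ty":-0.75},{"tx":-0.55,"ty":-0.75},{"tx":-0.55,"ty":-0.75},{"tx":-0.55,"ty":-0.75},{"ty":-0.9},{"ty":-0.9}]'

```text
validation failed for argument at $.st...
```

```bash
cat >> h.py <<'E'
def plan(p,yaw):
    """units of tx,ty,tz,turn to put TCP at p, tool y axis at world yaw (rad)"""
    s=ctrl.get_state();Rm=R.from_rotvec(s["tool_rot"]).as_matrix()
    y=np.arctan2(Rm[1,1],Rm[0,1]);dy=(yaw-y+np.pi)%(2*np.pi)-np.pi
    print("t%.2f pos"%s["time"],s["position"].round(4),"yaw %.2f"%np.degrees(y),"tilt %.4f %.4f"%tuple(Rm[:2,2]),"F",s["ft_force"].round(1),"g %.3f %.1f"%(s["grip_width"],s["grip_force"]),"j7 %.2f"%s["joint_positions"][6])
    print("units",(Rm.T@(np.array(p)-s["position"])/.06).round(3),"turn",round(-np.degrees(dy)/8,3))
E
python3 -c "
from h import *
plan([.477,-.265,.2],np.radians(91.8))"
```

```text
t0.10 pos [0.23   0.6074 0.2356] yaw 69.27 tilt -0.0005 -0.0016 F [-0.8  0.6  0.5] g 1.001 0.0 j7 -0.06
units [ -8.998 -12.141   0.615] turn -2.816
```

Emit:
send_rows --steps '[{"tx":0,"ty":0,"tz":0,"turn":-0.94,"grip":1},{"tx":0,"ty":0,"tz":0,"turn":-0.94,"grip":1},{"tx":0,"ty":0,"tz":0,"turn":-0.94,"grip":1},{"tx":-0.55,"ty":-0.75,"tz":0,"turn":0,"grip":1},{"tx":-0.55,"ty":-0.75,"tz":0,"turn":0,"grip":1},{"tx":-0.55,"ty":-0.75,"tz":0,"turn":0,"grip":1},{"tx":-0.55,"ty":-0.75,"tz":0,"turn":0,"grip":1},{"tx":-0.55,"ty":-0.75,"tz":0,"turn":0,"grip":1},{"tx":-0.55,"ty":-0.75,"tz":0,"turn":0,"grip":1},{"tx":-0.55,"ty":-0.75,"tz":0,"turn":0,"grip":1},{"tx":0,"ty":-0.9,"tz":0,"turn":0,"grip":1},{"tx":0,"ty":-0.9,"tz":0,"turn":0,"grip":1}]'

```text
time: 1.6
position: [0.4745, 0.1905, 0.236]
tool_rot: [0.049, -3.14, 0.001]
ft_force: [0.4, -0.2, 0.4]
grip_width: 0.999
grip_force: 0.0
```

```bash
python3 -c "
from h import *
plan([.477,-.265,.2],np.radians(91.8))"
```

```text
t1.60 pos [0.4745 0.1905 0.236 ] yaw 91.80 tilt -0.0007 -0.0005 F [ 0.4 -0.2  0.4] g 0.999 0.0 j7 1.17
units [ 0.197 -7.588  0.604] turn 0.0
```

Emit:
send_rows --steps '[{"tx":0.02,"ty":-0.9,"tz":0,"turn":0,"grip":1},{"tx":0.02,"ty":-0.9,"tz":0,"turn":0,"grip":1},{"tx":0.02,"ty":-0.9,"tz":0,"turn":0,"grip":1},{"tx":0.02,"ty":-0.9,"tz":0,"turn":0,"grip":1},{"tx":0.02,"ty":-0.9,"tz":0,"turn":0,"grip":0.8},{"tx":0.02,"ty":-0.9,"tz":0,"turn":0,"grip":0.8},{"tx":0.02,"ty":-0.9,"tz":0.5,"turn":0,"grip":0.8},{"tx":0.02,"ty":-0.9,"tz":0.5,"turn":0,"grip":0.8},{"tx":0.02,"ty":-0.38,"tz":0.5,"turn":0,"grip":0.8},{"tx":0,"ty":0,"tz":0.3,"turn":0,"grip":0.8},{"tx":0,"ty":0,"tz":0,"turn":0,"grip":0.8}]'

```text
time: 2.98
position: [0.4775, -0.2606, 0.127]
tool_rot: [0.052, -3.138, -0.003]
ft_force: [-0.5, 1.6, -0.2]
grip_width: 0.803
grip_force: 0.0
```

```bash
cat >> h.py <<'E'
def wrist():
    s=ctrl.get_state();m=ctrl.get_image("wrist")
    T=np.eye(4);T[:3,:3]=R.from_rotvec(s["tool_rot"]).as_matrix();T[:3,3]=s["position"]
    return dict(pixels=m["pixels"],K=np.array(m["K"]),T=T@np.array(m["T_tool_cam"]))
def wray(m,u,v,z):
    d=np.array([u-m["K"][0,2],v-m["K"][1,2]]);r=np.hypot(*d);th=r/m["K"][0,0]
    c=np.r_[d/max(r,1e-9)*np.sin(th),np.cos(th)];w=m["T"][:3,:3]@c;o=m["T"][:3,3]
    return o+w*(z-o[2])/w[2]
def wproj(m,p):
    c=np.linalg.inv(m["T"])@np.r_[p,1];r=np.hypot(*c[:2]);th=np.arctan2(r,c[2])
    return m["K"][[0,1],[2,2]]+c[:2]/r*th*m["K"][0,0]
E
python3 -c "
from h import *
import pickle
plan([.479,-.265,.034],np.radians(91.8))
m=wrist();pickle.dump(m,open('w1.pkl','wb'));save(m,'w1',None,1.42)
print(wproj(m,[.457,-.2655,.043])*1.42,wproj(m,[.507,-.264,.048])*1.42,wproj(m,[.479,-.265,.03])*1.42)"
```

```text
t2.98 pos [ 0.4775 -0.2606  0.127 ] yaw 91.89 tilt -0.0032 0.0018 F [-0.5  1.6 -0.2] g 0.803 0.0 j7 2.18
units [-0.027 -0.078  1.55 ] turn 0.012
[390.70235407 277.15729181] [390.93527307 370.10884904] [391.05259496 310.76760665]
```

View pics/w1.png

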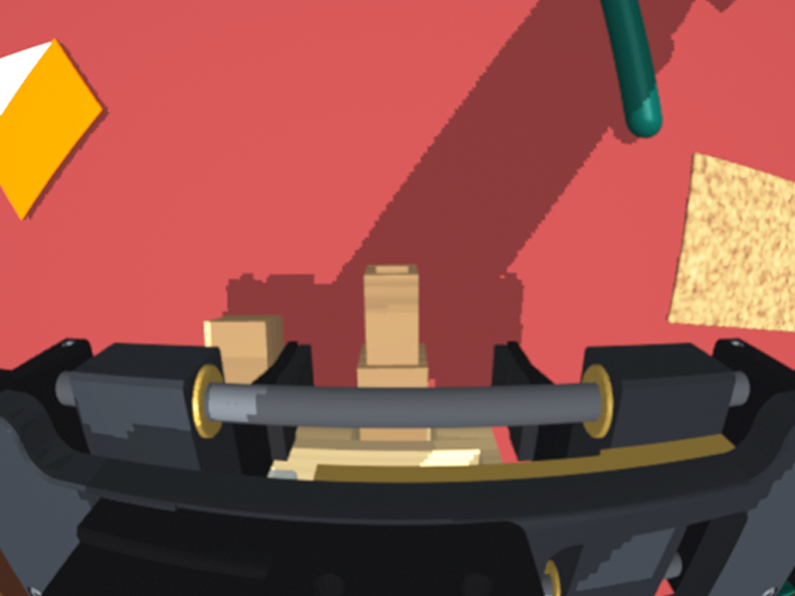

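The wrist view shows the tenon end at (391,274) and the shoulder at (393,366). Both are within 2 mm of my estimate, so I'm descending.

Emit:
send_rows --newtons 60 --steps '[{"tx":-0.03,"ty":-0.08,"tz":0.4,"turn":0,"grip":0.7},{"tx":0,"ty":0,"tz":0.5,"turn":0,"grip":0.7},{"tx":0,"ty":0,"tz":0.5,"turn":0,"grip":0.7},{"tx":0,"ty":0,"tz":0.27,"turn":0,"grip":0.7},{"tx":0,"ty":0,"tz":0,"turn":0,"grip":0.7},{"tx":0,"ty":0,"tz":0,"turn":0,"grip":0.2},{"tx":0,"ty":0,"tz":0,"turn":0,"grip":0.2},{"tx":0,"ty":0,"tz":0,"turn":0,"grip":0.2},{"tx":0,"ty":0,"tz":0,"turn":0,"grip":0.2}]'

```text
time: 4.15
position: [0.4804, -0.2672, 0.0287]
tool_rot: [-0.05, 3.141, 0.0]
ft_force: [-0.2, 0.7, 0.9]
grip_width: 0.329
grip_force: 0.1
```

```bash
python3 -c "
from h import *
plan([.362,-.2685,.028],np.radians(91.8))"
```

```text
t4.15 pos [ 0.4804 -0.2672  0.0287] yaw 91.83 tilt 0.0006 0.0001 F [-0.2  0.7  0.9] g 0.329 0.1 j7 2.28
units [1.973 0.041 0.01 ] turn 0.004
```

Emit:
send_rows --steps '[{"tx":0,"ty":0,"tz":0,"turn":0,"grip":0},{"tx":0,"ty":0,"tz":0,"turn":0,"grip":0},{"tx":0,"ty":0,"tz":0,"turn":0,"grip":0},{"tx":0,"ty":0,"tz":-0.05,"turn":0,"grip":0},{"tx":0.2,"ty":0,"tz":0,"turn":0,"grip":0},{"tx":0.25,"ty":0,"tz":0,"turn":0,"grip":0},{"tx":0.25,"ty":0,"tz":0,"turn":0,"grip":0},{"tx":0.25,"ty":0,"tz":0,"turn":0,"grip":0}]'

```text
time: 5.15
position: [0.4216, -0.2689, 0.0312]
tool_rot: [0.049, -3.141, -0.001]
ft_force: [0.0, 0.1, -0.9]
grip_width: 0.317
grip_force: 59.8
```

Emit:
send_rows --steps '[{"tx":0.25,"ty":0,"tz":0,"turn":0,"grip":0},{"tx":0.25,"ty":0,"tz":0,"turn":0,"grip":0},{"tx":0.25,"ty":0,"tz":0,"turn":0,"grip":0},{"tx":0.25,"ty":0,"tz":0,"turn":0,"grip":0},{"tx":0.05,"ty":0,"tz":0,"turn":0,"grip":0},{"tx":0,"ty":0,"tz":-0.3,"turn":0,"grip":0},{"tx":0,"ty":0,"tz":-0.5,"turn":0,"grip":0},{"tx":0,"ty":0,"tz":-0.5,"turn":0,"grip":0},{"tx":0,"ty":0,"tz":0,"turn":0,"grip":0}]'

```text
time: 6.28
position: [0.3624, -0.2719, 0.1115]
tool_rot: [-0.051, 3.136, -0.003]
ft_force: [0.8, 0.3, -1.8]
grip_width: 0.317
grip_force: 59.8
```

```bash
python3 -c "
from h import *
import pickle
plan([.462,.12,.11],np.radians(-6.3))
for n in ('side',):
    m=ctrl.get_image(n);save(m,'s2',(230,150,510,360),2.8)
"
```

```text
t6.28 pos [ 0.3624 -0.2719  0.1115] yaw 91.86 tilt 0.0056 -0.0016 F [ 0.8  0.3 -1.8] g 0.317 59.8 j7 2.18
units [-1.871  6.474  0.024] turn 12.27
```

View pics/s2.png

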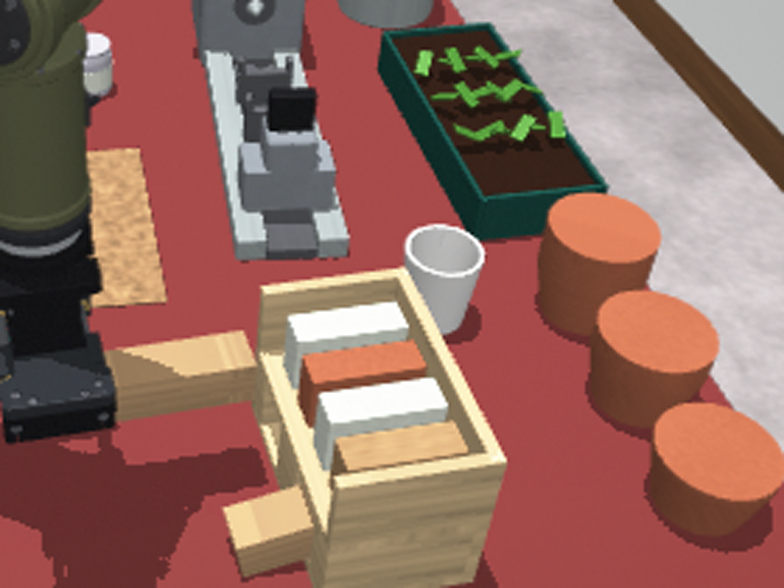

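The blank is out and level. Its plain end is at (250,350) in the crop, just in front of the rack, and the short blank at (270,530) hasn't moved. I'll turn on the spot and then translate.

Emit:
send_rows --steps '[{"tx":0,"ty":0.2,"tz":0,"turn":0.5,"grip":0},{"tx":0,"ty":0.2,"tz":0,"turn":0.9,"grip":0},{"tx":0,"ty":0,"tz":0,"turn":1,"grip":0},{"tx":0,"ty":0,"tz":0,"turn":1,"grip":0},{"tx":0,"ty":0,"tz":0,"turn":1,"grip":0},{"tx":0,"ty":0,"tz":0,"turn":1,"grip":0},{"tx":0,"ty":0,"tz":0,"turn":1,"grip":0},{"tx":0,"ty":0,"tz":0,"turn":1,"grip":0},{"tx":0,"ty":0,"tz":0,"turn":1,"grip":0},{"tx":0,"ty":0,"tz":0,"turn":1,"grip":0},{"tx":0,"ty":0,"tz":0,"turn":1,"grip":0},{"tx":0,"ty":0,"tz":0,"turn":0.9,"grip":0}]'

```text
time: 7.82
position: [0.3596, -0.2463, 0.1078]
tool_rot: [-2.197, -2.243, 0.001]
ft_force: [0.5, 0.2, -2.2]
grip_width: 0.317
grip_force: 59.8
```

```bash
python3 -c "
from h import *
plan([.462,.12,.11],np.radians(-6.3))
"
```

```text
t7.83 pos [ 0.3596 -0.2463  0.1078] yaw 1.19 tilt -0.0023 0.0010 F [ 0.5  0.2 -2.2] g 0.317 59.8 j7 0.54
units [ 6.069  1.833 -0.034] turn 0.936
```

Emit:
send_rows --steps '[{"tx":0,"ty":0,"tz":0,"turn":0.94,"grip":0},{"tx":0.4,"ty":0.52,"tz":0,"turn":0,"grip":0},{"tx":0.6,"ty":0.5,"tz":0,"turn":0,"grip":0},{"tx":0.8,"ty":0,"tz":0,"turn":0,"grip":0},{"tx":0.8,"ty":0,"tz":0,"turn":0,"grip":0},{"tx":0.8,"ty":0,"tz":0,"turn":0,"grip":0},{"tx":0.8,"ty":0,"tz":0,"turn":0,"grip":0},{"tx":0.8,"ty":0,"tz":0,"turn":0,"grip":0},{"tx":0.6,"ty":0,"tz":0,"turn":0,"grip":0},{"tx":0.4,"ty":0,"tz":0,"turn":0,"grip":0},{"tx":0.25,"ty":0,"tz":0,"turn":0,"grip":0},{"tx":0,"ty":0,"tz":0,"turn":0,"grip":0}]'

```text
time: 9.32
position: [0.4605, 0.1199, 0.1084]
tool_rot: [-2.334, -2.102, 0.002]
ft_force: [0.9, -0.3, -2.0]
grip_width: 0.318
grip_force: 59.8
```

```bash
python3 -c "
from h import *
plan([.462,.12,.0205],np.radians(-6.3))
m=ctrl.get_image('side');save(m,'s3',(200,130,400,280),4)
"
```

```text
t9.32 pos [0.4605 0.1199 0.1084] yaw -6.00 tilt -0.0015 -0.0005 F [ 0.9 -0.3 -2. ] g 0.318 59.8 j7 -0.40
units [0.005 0.027 1.465] turn 0.037
```

View pics/s3.png

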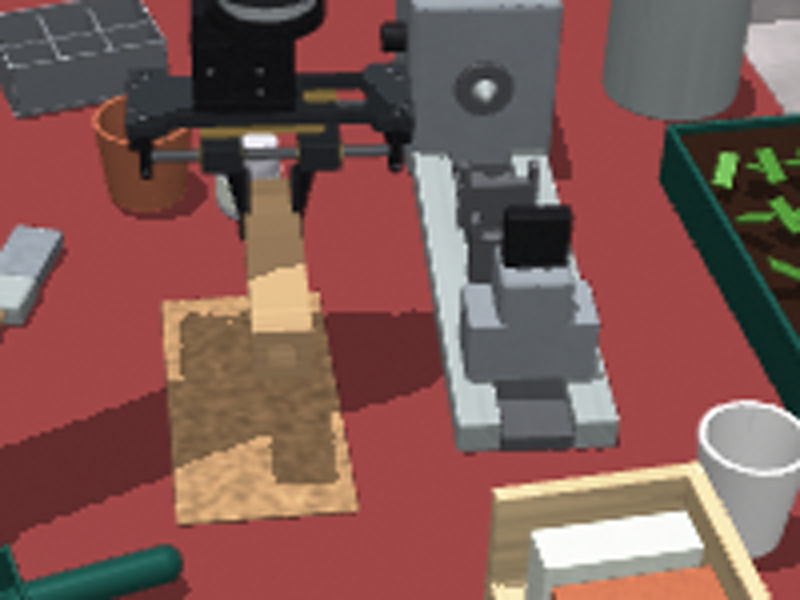

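The blank is held level over the mat, with its plain end at crop (280,355) and clear of everything. Lowering now.

Emit:
send_rows --steps '[{"tx":0,"ty":0,"tz":0.4,"turn":0,"grip":0},{"tx":0,"ty":0,"tz":0.4,"turn":0,"grip":0},{"tx":0,"ty":0,"tz":0.3,"turn":0,"grip":0},{"tx":0,"ty":0,"tz":0.15,"turn":0,"grip":0},{"tx":0,"ty":0,"tz":0.08,"turn":0,"grip":0},{"tx":0,"ty":0,"tz":0.05,"turn":0,"grip":0},{"tx":0,"ty":0,"tz":0.03,"turn":0,"grip":0},{"tx":0,"ty":0,"tz":0,"turn":0,"grip":0}]'

```text
time: 10.38
position: [0.4611, 0.1195, 0.025]
tool_rot: [2.336, 2.1, 0.001]
ft_force: [-0.1, -0.1, -1.9]
grip_width: 0.317
grip_force: 59.8
```

Still hanging (-1.9 N), so it's about 2 mm high.

Emit:
send_rows --steps '[{"tx":0,"ty":0,"tz":0.03,"turn":0,"grip":0},{"tx":0,"ty":0,"tz":0.03,"turn":0,"grip":0},{"tx":0,"ty":0,"tz":0,"turn":0,"grip":0}]'

```text
time: 10.75
position: [0.4613, 0.1197, 0.0225]
tool_rot: [-2.336, -2.1, -0.001]
ft_force: [-4.4, 0.8, 10.1]
grip_width: 0.315
grip_force: 59.8
```

Emit:
send_rows --newtons 30 --steps '[{"tx":0,"ty":0,"tz":0,"turn":0,"grip":0.7},{"tx":0,"ty":0,"tz":0,"turn":0,"grip":0.7},{"tx":0,"ty":0,"tz":0,"turn":0,"grip":0.7},{"tx":0,"ty":0,"tz":0,"turn":0,"grip":0.75},{"tx":0,"ty":0,"tz":-0.4,"turn":0,"grip":0.75},{"tx":0,"ty":0,"tz":-0.8,"turn":0,"grip":0.75},{"tx":0,"ty":0,"tz":-0.8,"turn":0,"grip":0.75},{"tx":0.8,"ty":0,"tz":-0.3,"turn":0,"grip":0.75},{"tx":0,"ty":0,"tz":0,"turn":0,"grip":0.75}]'

```text
time: 11.88
position: [0.4669, 0.1715, 0.1612]
tool_rot: [2.33, 2.107, 0.008]
ft_force: [0.3, -1.6, 0.1]
grip_width: 0.749
grip_force: 0.0
```

```bash
python3 -c "
from h import *
import pickle
plan([.452,.039,.0225],np.radians(-6))
t=ctrl.get_image('top')
m=wrist();pickle.dump((m,{k:t[k] for k in('pixels','K','cam_to_world')}),open('w4.pkl','wb'))
a=np.hstack([cv2.resize(x[:,:,::-1],(400,300)) for x in (m['pixels'],t['pixels'][80:290,110:390])])
cv2.imwrite('pics/w4.png',cv2.resize(m['pixels'][:,:,::-1],None,fx=1.42,fy=1.42))
"
```

```text
t11.88 pos [0.4669 0.1715 0.1612] yaw -5.77 tilt 0.0038 0.0034 F [ 0.3 -1.6  0.1] g 0.749 0.0 j7 -0.50
units [-2.231 -0.033  2.304] turn 0.028
```

View pics/w4.png

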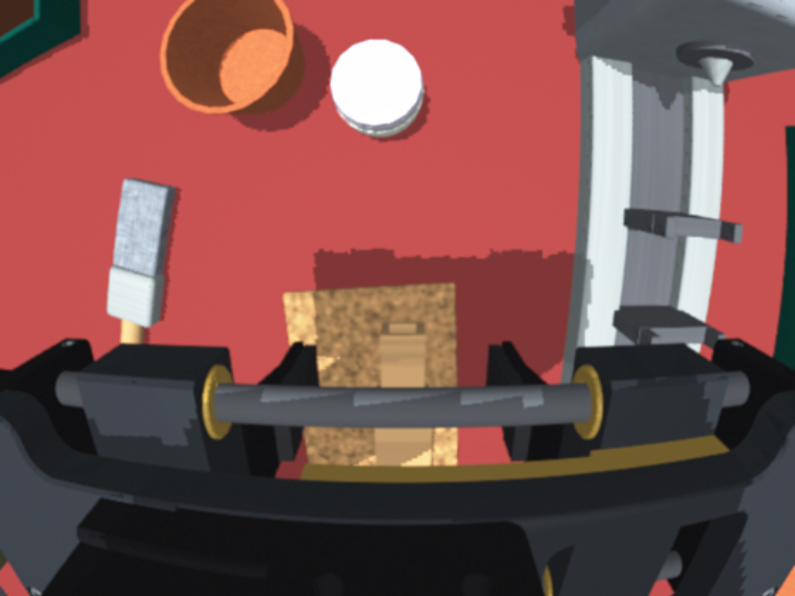

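The wrist view shows the blank on the mat, with its tenon end at (404,330). The headstock point is at (715,86), and the near rest's cheeks run from (628,215) to (738,232).

```bash
python3 -c "
from h import *
import pickle
m,t=pickle.load(open('w4.pkl','rb'));t0=pickle.load(open('im0.pkl','rb'))['top']
w=lambda u,v,z:wray(m,u/1.42-.15,v/1.42-.15,z).round(4)
print('tenon end top',w(404,334,.037),'bot',w(404,323,.009))
print('body/tenon shoulder',w(403,386,.042))
print('head',w(715,87,.085))
for q in[(628,213),(738,228),(617,313),(720,335)]:print('cheek',w(*q,.0805))
l=lambda u,v,z:atz(t0,130+u/5-.4,90+v/5-.4,z).round(4)
for q in[(277,198),(272,322),(411,211),(405,335)]:print('cheek top',l(*q,.0805))
cv2.imwrite('pics/t4.png',np.vstack([cv2.resize(t['pixels'][95:165,140:280,::-1],(600,300),interpolation=3),cv2.resize(t['pixels'][195:260,195:325,::-1],(600,300),interpolation=3)]))
"
```

```text
tenon end top [0.4643 0.1454 0.037 ] bot [0.4642 0.1434 0.009 ]
body/tenon shoulder [0.4602 0.112  0.042 ]
head [0.655 0.286 0.085]
cheek [0.5918 0.2148 0.0805]
cheek [0.6725 0.203  0.0805]
cheek [0.5851 0.1594 0.0805]
cheek [0.6635 0.1357 0.0805]
cheek top [0.6751 0.1989 0.0805]
cheek top [0.6112 0.2004 0.0805]
cheek top [0.6676 0.1316 0.0805]
cheek top [0.6038 0.1342 0.0805]
```

View pics/t4.png

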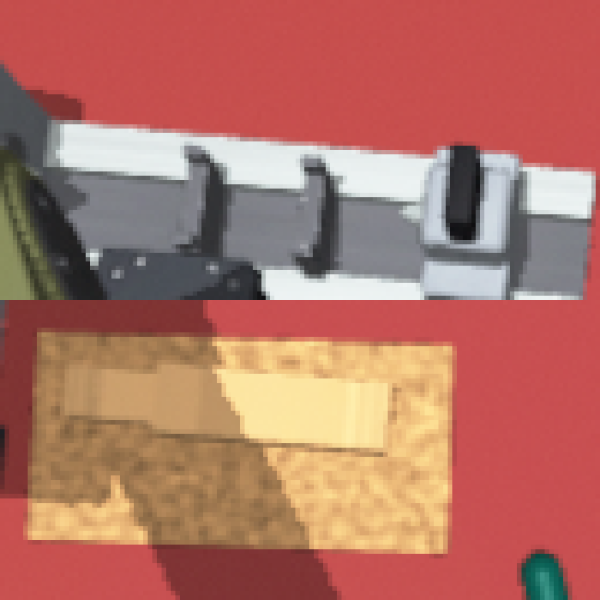

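The enlarged top view shows the blank flat on the mat, from tenon end (65,390) to plain end (386,418). The rests and tailstock haven't moved. Now gripping the middle.

Emit:
send_rows --newtons 40 --steps '[{"tx":-0.6,"ty":0,"tz":0,"turn":0.03,"grip":0.75},{"tx":-0.8,"ty":-0.02,"tz":0,"turn":0,"grip":0.75},{"tx":-0.6,"ty":0,"tz":0.4,"turn":0,"grip":0.75},{"tx":-0.22,"ty":0,"tz":0.6,"turn":0,"grip":0.75},{"tx":0,"ty":0,"tz":0,"turn":0,"grip":0.75}]'

```text
time: 12.6
position: [0.4471, 0.0325, 0.0964]
tool_rot: [-2.342, -2.089, 0.01]
ft_force: [-0.0, -0.6, -0.1]
grip_width: 0.752
grip_force: 0.0
```

```bash
python3 -c "
from h import *
import pickle
plan([.4528,.0392,.0235],np.radians(-6))
m,t=pickle.load(open('w4.pkl','rb'))
c=lambda u,v,z:atz(t,195+u/4.615-.4,195+(v-300)/4.615-.4,z).round(4)
print('tenon',c(65,391,.037),'plain',c(387,418,.042),'exp',.4637,.1426,.4449,-.0364)
print('edge mid', c(230,408,.042))
s=ctrl.get_image('side');T=s['cam_to_world']
"
```

```text
t12.60 pos [0.4471 0.0325 0.0964] yaw -6.56 tilt -0.0070 -0.0018 F [-0.  -0.6 -0.1] g 0.752 0.0 j7 -0.24
units [0.125 0.09  1.213] turn -0.07
tenon [0.4641 0.1454 0.037 ] plain [ 0.4463 -0.0331  0.042 ] exp 0.4637 0.1426 0.4449 -0.0364
edge mid [0.4529 0.0535 0.042 ]
```

Emit:
send_rows --newtons 40 --steps '[{"tx":0.15,"ty":0.09,"tz":0.2,"turn":-0.07,"grip":0.75},{"tx":0,"ty":0,"tz":0.5,"turn":0,"grip":0.75},{"tx":0,"ty":0,"tz":0.4,"turn":0,"grip":0.75},{"tx":0,"ty":0,"tz":0.11,"turn":0,"grip":0.75},{"tx":0,"ty":0,"tz":0,"turn":0,"grip":0.75},{"tx":0,"ty":0,"tz":0,"turn":0,"grip":0.35},{"tx":0,"ty":0,"tz":0,"turn":0,"grip":0.35},{"tx":0,"ty":0,"tz":0,"turn":0,"grip":0.35},{"tx":0,"ty":0,"tz":0,"turn":0,"grip":0.2},{"tx":0,"ty":0,"tz":0,"turn":0,"grip":0.2}]'

```text
time: 13.9
position: [0.4564, 0.0433, 0.0268]
tool_rot: [-2.33, -2.106, 0.0]
ft_force: [-2.7, 1.2, 5.7]
grip_width: 0.433
grip_force: 40.0
```

```bash
python3 -c "
from h import *
plan([.4528,.041,.16],np.radians(-6.3))
"
```

```text
t13.90 pos [0.4564 0.0433 0.0268] yaw -5.77 tilt -0.0006 0.0003 F [-2.7  1.2  5.7] g 0.433 40.0 j7 -0.21
units [-0.044 -0.057 -2.22 ] turn 0.066
```

Emit:
send_rows --steps '[{"tx":0,"ty":0,"tz":-0.3,"turn":0,"grip":0.2},{"tx":0,"ty":0,"tz":-0.6,"turn":0.06,"grip":0.2},{"tx":0,"ty":0,"tz":-0.7,"turn":0,"grip":0.2},{"tx":0.4,"ty":0,"tz":-0.6,"turn":0,"grip":0.2},{"tx":0.6,"ty":0.2,"tz":0,"turn":0,"grip":0.2},{"tx":0.7,"ty":0.5,"tz":0,"turn":0,"grip":0.2},{"tx":0.4,"ty":0.7,"tz":0,"turn":0,"grip":0.2},{"tx":0.2,"ty":0.7,"tz":0,"turn":0,"grip":0.2},{"tx":0.1,"ty":0.5,"tz":0,"turn":0,"grip":0.2},{"tx":0,"ty":0.2,"tz":0,"turn":0,"grip":0.2},{"tx":0,"ty":0,"tz":0,"turn":0,"grip":0.2}]'

```text
time: 15.28
position: [0.6391, 0.1672, 0.1577]
tool_rot: [-2.34, -2.096, 0.003]
ft_force: [-0.6, -0.6, -2.0]
grip_width: 0.432
grip_force: 40.0
```

```bash
python3 -c "
from h import *
plan([.6435,.1735,.12],np.radians(-6.3))
"
```

```text
t15.28 pos [0.6391 0.1672 0.1577] yaw -6.31 tilt -0.0013 -0.0010 F [-0.6 -0.6 -2. ] g 0.432 40.0 j7 -0.34
units [0.113 0.061 0.628] turn -0.001
```

Emit:
send_rows --steps '[{"tx":0.1,"ty":0.06,"tz":0.2,"turn":0,"grip":0.2},{"tx":0,"ty":0,"tz":0.3,"turn":0,"grip":0.2},{"tx":0,"ty":0,"tz":0.12,"turn":0,"grip":0.2},{"tx":0,"ty":0,"tz":0,"turn":0,"grip":0.2},{"tx":0,"ty":0,"tz":0,"turn":0,"grip":0.2}]'

```text
time: 15.9
position: [0.6438, 0.1736, 0.1219]
tool_rot: [2.339, 2.097, 0.001]
ft_force: [-0.5, -0.7, -1.7]
grip_width: 0.433
grip_force: 40.0
```

```bash
python3 -c "
from h import *
import pickle
plan([.6435,.1735,.0873],np.radians(-6.3))
m=wrist();pickle.dump(m,open('w5.pkl','wb'))
s=ctrl.get_image('side')
a=cv2.resize(m['pixels'][130:280,180:380,::-1],(800,600),interpolation=3)
cv2.imwrite('pics/w5.png',a)
print(m['T'][:3,3],wproj(m,[.6565,.2868,.085]))
"
```

```text
t15.90 pos [0.6438 0.1736 0.1219] yaw -6.25 tilt 0.0008 0.0002 F [-0.5 -0.7 -1.7] g 0.433 40.0 j7 -0.34
units [-0.003 -0.006  0.576] turn 0.006
[0.65100504 0.24658768 0.27068472] [284.83967183  53.56931874]
```

View pics/w5.png

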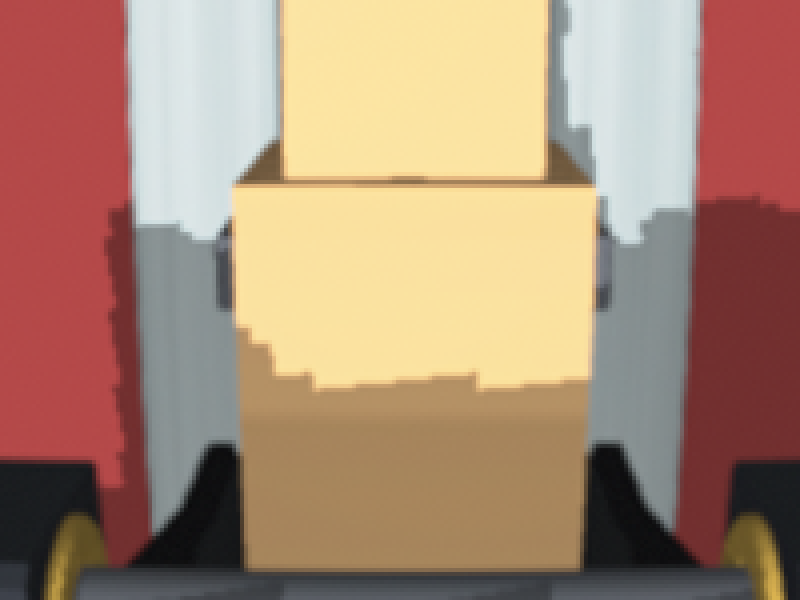

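The blank sits centred between the rest cheeks (218/612 against blank edges 235/597) and between the bed edges (133/700). Next I'll read the end gap from the pixel profile.

```bash
python3 -c "
from h import *
import pickle
m=pickle.load(open('w5.pkl','rb'));P=m['pixels']
for v in range(36,100,2):print(v,P[v,278:294:4].tolist())
pr=lambda p:print(p,wproj(m,p))
d=np.array([.110,.994,0])
for s in(.096,.1,.104):pr(np.array([.6438,.1736,.1319])+d*s)
"
```

```text
36 [[175, 189, 191], [175, 188, 190], [177, 189, 191], [162, 173, 174]]
38 [[173, 186, 187], [177, 189, 192], [176, 188, 189], [158, 169, 170]]
40 [[169, 181, 183], [179, 192, 193], [177, 188, 190], [153, 163, 164]]
42 [[166, 178, 179], [180, 193, 195], [176, 188, 190], [146, 157, 158]]
44 [[162, 174, 176], [179, 193, 195], [176, 189, 190], [136, 146, 147]]
46 [[157, 168, 170], [178, 192, 193], [171, 182, 184], [115, 123, 124]]
48 [[153, 164, 165], [182, 195, 196], [163, 173, 175], [93, 99, 101]]
50 [[138, 147, 149], [184, 197, 198], [152, 162, 163], [78, 81, 86]]
52 [[98, 104, 107], [143, 153, 155], [117, 125, 126], [76, 79, 84]]
54 [[77, 80, 85], [76, 79, 83], [76, 80, 84], [76, 79, 84]]
56 [[75, 78, 84], [75, 78, 83], [73, 76, 82], [75, 77, 83]]
58 [[236, 195, 140], [237, 196, 141], [236, 195, 139], [235, 195, 140]]
60 [[251, 226, 159], [251, 226, 159], [251, 226, 158], [251, 226, 159]]
62 [[248, 221, 154], [248, 221, 154], [248, 222, 154], [248, 221, 154]]
64 [[246, 216, 149], [246, 216, 149], [246, 217, 150], [245, 216, 149]]
66 [[244, 211, 145], [244, 211, 145], [243, 210, 144]
[... 635 characters left out ...]
44, 213, 146], [244, 213, 146]]
86 [[242, 208, 144], [242, 209, 145], [242, 209, 145], [242, 208, 144]]
88 [[241, 206, 142], [241, 206, 141], [241, 206, 141], [241, 205, 141]]
90 [[241, 206, 141], [241, 205, 141], [241, 206, 141], [240, 205, 141]]
92 [[241, 205, 141], [241, 206, 142], [240, 206, 142], [240, 205, 142]]
94 [[242, 208, 143], [244, 212, 146], [244, 212, 146], [244, 212, 145]]
96 [[243, 209, 145], [248, 219, 153], [247, 219, 152], [247, 219, 152]]
98 [[244, 212, 147], [248, 220, 153], [248, 220, 153], [248, 221, 154]]
[0.65436  0.269024 0.1319  ] [285.04736951  70.87354617]
[0.6548 0.273  0.1319] [285.05190422  61.78807837]
[0.65524  0.276976 0.1319  ] [285.05539602  52.7991028 ]
```

The tenon end is about 12.7 mm short of the headstock point, which is in range. Lowering.

Emit:
send_rows --steps '[{"tx":0,"ty":0,"tz":0.15,"turn":0,"grip":0.2},{"tx":0,"ty":0,"tz":0.15,"turn":0,"grip":0.2},{"tx":0,"ty":0,"tz":0.12,"turn":0,"grip":0.2},{"tx":0,"ty":0,"tz":0.08,"turn":0,"grip":0.2},{"tx":0,"ty":0,"tz":0.04,"turn":0,"grip":0.2},{"tx":0,"ty":0,"tz":0,"turn":0,"grip":0.2}]'

```text
time: 16.75
position: [0.6436, 0.1737, 0.0889]
tool_rot: [-2.339, -2.097, -0.0]
ft_force: [0.4, -0.3, -2.0]
grip_width: 0.43
grip_force: 40.0
```

Emit:
send_rows --steps '[{"tx":0,"ty":0,"tz":0.02,"turn":0,"grip":0.2},{"tx":0,"ty":0,"tz":0.02,"turn":0,"grip":0.2},{"tx":0,"ty":0,"tz":0,"turn":0,"grip":0.2}]'

```text
time: 17.12
position: [0.6439, 0.1738, 0.0874]
tool_rot: [2.339, 2.097, 0.001]
ft_force: [-1.5, 0.6, 2.3]
grip_width: 0.432
grip_force: 40.0
```

Emit:
send_rows --steps '[{"tx":0,"ty":0,"tz":0,"turn":0,"grip":0.55},{"tx":0,"ty":0,"tz":0,"turn":0,"grip":0.7},{"tx":0,"ty":0,"tz":0,"turn":0,"grip":0.7},{"tx":0,"ty":0,"tz":0,"turn":0,"grip":0.7},{"tx":0,"ty":0,"tz":-0.2,"turn":0,"grip":0.7},{"tx":0,"ty":0,"tz":-0.5,"turn":0,"grip":0.7},{"tx":0,"ty":0,"tz":-0.7,"turn":0,"grip":0.7},{"tx":0,"ty":0,"tz":-0.7,"turn":0,"grip":0.7},{"tx":0,"ty":0,"tz":0,"turn":0,"grip":0}]'

```text
time: 18.25
position: [0.6462, 0.1741, 0.2185]
tool_rot: [2.337, 2.094, 0.014]
ft_force: [0.0, 0.1, 0.2]
grip_width: 0.648
grip_force: 0.0
```

```bash
python3 -c "
from h import *
# behind the tab: tab back face 8 mm behind grip point; finger half-width ~12
d=np.array([.110,.994]);g=np.array([.6565,.2868])-d*(.213+.039);print('grip',g)
q=g-d*.035;print(q)
plan([q[0],q[1],.21],np.radians(-6.3))
t=ctrl.get_image('top')['pixels'].astype(int)
t0=__import__('pickle').load(open('im0.pkl','rb'))['top']['pixels'].astype(int)
for n,a in(('now',t),('before',t0)):print(n,a[140:142,165:260:4,1].mean(0).round().tolist())
"
```

```text
grip [0.62878  0.036312]
[0.62493  0.001522]
t18.25 pos [0.6462 0.1741 0.2185] yaw -6.26 tilt 0.0090 0.0031 F [0.  0.1 0.2] g 0.648 0.0 j7 -0.35
units [-2.899 -0.04   0.129] turn 0.005
now [62.0, 76.0, 48.0, 48.0, 48.0, 90.0, 135.0, 146.0, 146.0, 146.0, 146.0, 147.0, 146.0, 152.0, 145.0, 116.0, 133.0, 151.0, 160.0, 210.0, 48.0, 48.0, 188.0, 200.0]
before [126.0, 124.0, 122.0, 123.0, 122.0, 124.0, 49.0, 76.0, 125.0, 122.0, 120.0, 118.0, 126.0, 48.0, 144.0, 164.0, 182.0, 223.0, 228.0, 202.0, 47.0, 46.0, 179.0, 193.0]
```

Emit:
send_rows --steps '[{"tx":-0.6,"ty":0,"tz":0,"turn":0,"grip":0},{"tx":-0.8,"ty":0,"tz":0,"turn":0,"grip":0},{"tx":-0.8,"ty":-0.02,"tz":0,"turn":0,"grip":0},{"tx":-0.5,"ty":-0.02,"tz":0,"turn":0,"grip":0},{"tx":-0.2,"ty":0,"tz":0,"turn":0,"grip":0},{"tx":0,"ty":0,"tz":0,"turn":0,"grip":0},{"tx":0,"ty":0,"tz":0,"turn":0,"grip":0}]'

```text
time: 19.18
position: [0.6223, 0.0034, 0.2122]
tool_rot: [-2.335, -2.1, -0.001]
ft_force: [0.3, 0.2, 0.4]
grip_width: 0.004
grip_force: 0.0
```

```bash
python3 -c "
from h import *
import pickle
plan([.6249,.0015,.135],np.radians(-6.3))
m=wrist();pickle.dump(m,open('w6.pkl','wb'));save(m,'w6')
w=lambda p:wproj(m,p)
d=np.array([.110,.994,0])
h=np.array([.6565,.2868,.085])
P=m['pixels'].astype(int)
for nm,s,z in(('head',0,.085),('tenon end top',-.0127,.0975),('shoulder',-.0627,.1025),('tab top back',-.26,.151),('tab top front',-.244,.151)):
    p=h+d*s;p[2]=z;print(nm,w(p))
u=int(w(h-d*.03)[0]);print(u)
for v in range(20,300,4):print(v,P[v,u-12:u+13:6,:].sum(2).tolist(),end=' ')
"
```

```text
t19.18 pos [0.6223 0.0034 0.2122] yaw -6.09 tilt -0.0005 0.0011 F [0.3 0.2 0.4] g 0.004 0.0 j7 -0.08
units [-0.028  0.047  1.286] turn 0.027
head [288.17002124 -89.40298491]
tenon end top [288.36323477 -86.99224084]
shoulder [288.49284805 -46.77194985]
tab top back [288.69169489 196.47105807]
tab top front [288.86928958 172.56610281]
288Traceback (most recent call last):
  File "<string>", line 13, in <module>
    for v in range(20,300,4):print(v,P[v,u-12:u+13:6,:].sum(2).tolist(),end=' ')
                                     ~~~~~~~~~~~~~~~~~~~~~~^^^
    return umr_sum(a, axis, dtype, out, keepdims, initial, where)
numpy.exceptions.AxisError: axis 2 is out of bounds for array of dimension 2
```

Emit:
send_rows --steps '[{"tx":0,"ty":0.05,"tz":0.4,"turn":0.03,"grip":0},{"tx":0,"ty":0,"tz":0.5,"turn":0,"grip":0},{"tx":0,"ty":0,"tz":0.35,"turn":0,"grip":0},{"tx":0,"ty":0,"tz":0,"turn":0,"grip":0},{"tx":0.15,"ty":0,"tz":0,"turn":0,"grip":0},{"tx":0.1,"ty":0,"tz":0,"turn":0,"grip":0},{"tx":0.1,"ty":0,"tz":0,"turn":0,"grip":0},{"tx":0,"ty":0,"tz":0,"turn":0,"grip":0}]'

```text
time: 20.23
position: [0.6283, 0.0208, 0.1387]
tool_rot: [2.342, 2.091, 0.001]
ft_force: [-0.7, -3.1, 2.6]
grip_width: 0.007
grip_force: 1.5
```

```bash
python3 -c "
from h import *
plan([.6249,.0015,.135],np.radians(-6.3))
"
```

```text
t20.23 pos [0.6283 0.0208 0.1387] yaw -6.51 tilt 0.0019 -0.0009 F [-0.7 -3.1  2.6] g 0.007 1.5 j7 -0.11
units [-0.326 -0.02   0.062] turn -0.026
```

Emit:
send_rows --steps '[{"tx":0.1,"ty":0,"tz":0,"turn":0,"grip":0},{"tx":0.1,"ty":0,"tz":0,"turn":0,"grip":0},{"tx":0.1,"ty":0,"tz":0,"turn":0,"grip":0},{"tx":0.1,"ty":0,"tz":0,"turn":0,"grip":0},{"tx":0.1,"ty":0,"tz":0,"turn":0,"grip":0},{"tx":0.05,"ty":0,"tz":0,"turn":0,"grip":0},{"tx":0,"ty":0,"tz":0,"turn":0,"grip":0}]'

```text
time: 21.1
position: [0.6318, 0.0528, 0.1384]
tool_rot: [2.344, 2.089, -0.0]
ft_force: [-0.7, -5.1, 3.1]
grip_width: -0.001
grip_force: 2.4
```

Emit:
send_rows --steps '[{"tx":0.08,"ty":0,"tz":0,"turn":0,"grip":0},{"tx":0.08,"ty":0,"tz":0,"turn":0,"grip":0},{"tx":0.06,"ty":0,"tz":0,"turn":0,"grip":0},{"tx":0.06,"ty":0,"tz":0,"turn":0,"grip":0},{"tx":0,"ty":0,"tz":0,"turn":0,"grip":0}]'

```text
time: 21.72
position: [0.6337, 0.0696, 0.1383]
tool_rot: [2.343, 2.09, -0.0]
ft_force: [-1.0, -5.0, 3.3]
grip_width: 0.003
grip_force: 2.5
```

Emit:
send_rows --steps '[{"tx":0.05,"ty":0,"tz":0,"turn":0,"grip":0},{"tx":0.05,"ty":0,"tz":0,"turn":0,"grip":0},{"tx":0.05,"ty":0,"tz":0,"turn":0,"grip":0},{"tx":0,"ty":0,"tz":0,"turn":0,"grip":0}]'

```text
time: 22.22
position: [0.6342, 0.0741, 0.1383]
tool_rot: [2.345, 2.085, -0.007]
ft_force: [-4.0, -10.9, 5.9]
grip_width: 0.004
grip_force: 5.7
```

Emit:
send_rows --steps '[{"tx":0.05,"ty":0,"tz":0,"turn":0,"grip":0},{"tx":0.05,"ty":0,"tz":0,"turn":0,"grip":0},{"tx":0,"ty":0,"tz":0,"turn":0,"grip":0},{"tx":0,"ty":0,"tz":0,"turn":0,"grip":0}]'

```text
time: 22.72
position: [0.6342, 0.0748, 0.1384]
tool_rot: [2.346, 2.078, -0.016]
ft_force: [-5.5, -18.5, 8.1]
grip_width: 0.006
grip_force: 9.6
```

Emit:
send_rows --steps '[{"tx":0.06,"ty":0,"tz":0,"turn":0,"grip":0},{"tx":0.06,"ty":0,"tz":0,"turn":0,"grip":0},{"tx":0,"ty":0,"tz":0,"turn":0,"grip":0},{"tx":0,"ty":0,"tz":0,"turn":0,"grip":0}]'

```text
time: 23.22
position: [0.6343, 0.0755, 0.1384]
tool_rot: [2.348, 2.071, -0.026]
ft_force: [-8.5, -27.6, 11.4]
grip_width: 0.008
grip_force: 14.4
```

Emit:
send_rows --steps '[{"tx":-0.4,"ty":0,"tz":0,"turn":0,"grip":0},{"tx":-0.6,"ty":0,"tz":0,"turn":0,"grip":0},{"tx":-0.3,"ty":0,"tz":0,"turn":0,"grip":0},{"tx":0,"ty":0,"tz":-0.7,"turn":0,"grip":0},{"tx":0,"ty":0,"tz":-0.8,"turn":0,"grip":0},{"tx":-0.9,"ty":-0.2,"tz":-0.3,"turn":0,"grip":0},{"tx":-0.9,"ty":-0.2,"tz":0,"turn":0,"grip":0},{"tx":-0.9,"ty":-0.2,"tz":0,"turn":0,"grip":0},{"tx":-0.7,"ty":-0.2,"tz":0,"turn":0,"grip":0},{"tx":0,"ty":0,"tz":0,"turn":0,"grip":0}]'

```text
time: 24.48
position: [0.5549, -0.1852, 0.2459]
tool_rot: [2.35, 2.084, 0.001]
ft_force: [0.9, 0.1, -0.6]
grip_width: 0.006
grip_force: 0.0
```

```bash
python3 -c "
from h import *
plan([.6249,.0015,.135],np.radians(-6.3))
t=ctrl.get_image('top');P=t['pixels'].astype(int)
d=np.array([.110,.994,0]);h=np.array([.6565,.2868,.085])
for i in range(-30,290,3):
    s=-i/1000
    p=h+d*s;p[2]=.1;u,v=proj(t,p);c=P[int(round(v)),int(round(u))]
    print(i,c.tolist(),end=';')
print()
for i in(30,100,150):
  print(i,end=' ')
  for k in range(-32,33,2):
    p=h-d*i/1000+np.array([.994,-.11,0])*k/1000;p[2]=.104;u,v=proj(t,p);c=P[int(round(v)),int(round(u))];print(k,c[0]-c[2],end=';')
  print()
"
```

```text
t24.48 pos [ 0.5549 -0.1852  0.2459] yaw -6.85 tilt 0.0009 -0.0002 F [ 0.9  0.1 -0.6] g 0.006 0.0 j7 0.22
units [3.229 0.786 1.849] turn -0.068
-30 [75, 79, 83];-27 [78, 81, 85];-24 [79, 82, 86];-21 [73, 73, 77];-18 [58, 59, 60];-15 [105, 89, 75];-12 [228, 184, 130];-9 [249, 219, 151];-6 [251, 224, 156];-3 [249, 221, 151];0 [247, 215, 146];3 [248, 219, 150];6 [252, 227, 161];9 [253, 232, 165];12 [253, 232, 164];15 [253, 232, 164];18 [253, 231, 164];21 [253, 232, 164];24 [253, 233, 165];27 [253, 232, 165];30 [253, 232, 165];33 [253, 232, 164];36 [253, 230, 162];39 [253, 230, 161];42 [253, 230, 162];45 [253, 230, 163];48 [253, 231, 164];51 [253, 231, 163];54 [253, 232, 163];57 [253, 233, 165];60 [252, 229, 160];63 [250, 221, 152];66 [249, 222, 150];69 [250, 222, 151];72 [250, 223, 153];75 [250, 222, 153];78 [250, 222, 154];81 [250, 223, 154];84 [251, 224, 155];87 [251, 224, 155];90 [251, 223, 155];93 [250, 222, 155];96 [251, 222, 156];99 [250, 222, 155];102 [250, 222, 155];105 [250, 223, 155];108 [251, 223, 154];111 [251, 223, 154];114 [250, 222, 154];117 [250, 222, 153];120 [251, 223,
[... 1012 characters left out ...]
1, 115, 117];282 [109, 111, 113];285 [94, 97, 100];288 [119, 121, 127];
30 -32 -8;-30 -7;-28 -6;-26 -5;-24 11;-22 16;-20 46;-18 54;-16 85;-14 96;-12 96;-10 88;-8 88;-6 88;-4 87;-2 88;0 88;2 88;4 88;6 88;8 88;10 88;12 60;14 5;16 5;18 -7;20 -7;22 -6;24 -7;26 -7;28 0;30 74;32 118;
100 -32 -3;-30 -3;-28 22;-26 47;-24 54;-22 58;-20 58;-18 89;-16 101;-14 95;-12 94;-10 94;-8 95;-6 95;-4 95;-2 95;0 95;2 94;4 95;6 96;8 96;10 95;12 94;14 95;16 95;18 95;20 66;22 3;24 -7;26 -7;28 -7;30 58;32 116;
150 -32 -5;-30 -5;-28 16;-26 45;-24 55;-22 56;-20 56;-18 95;-16 101;-14 99;-12 97;-10 97;-8 96;-6 95;-4 95;-2 97;0 97;2 97;4 99;6 99;8 99;10 99;12 97;14 97;16 97;18 98;20 53;22 3;24 -7;26 -7;28 -7;30 48;32 112;
```

```bash
python3 -c "
from h import *
import pickle
t0=pickle.load(open('im0.pkl','rb'))['top'];t=ctrl.get_image('top')
c=[]
for m in(t0,t):
    a=(m['pixels'].max(2)<60).astype(np.uint8)[120:160,190:270]
    n,l,s,ce=cv2.connectedComponentsWithStats(a)
    for i in range(1,n):
        if s[i,4]>40: p=atz(m,190+ce[i][0],120+ce[i][1],.151);print(s[i],p.round(4))
"
```

```text
[ 54   9   8  22 141] [0.6236 0.0365 0.151 ]
[19 16  9 23 67] [0.6003 0.1126 0.151 ]
[ 30   7   9  22 153] [0.6298 0.0924 0.151 ]
```

The tailstock moved 56 mm, leaving the centre points about 157 mm apart. That puts them about 23 mm in total inside the 180 mm blank, against about 22 mm expected, so both are home. Handing in.

```bash
python3 -c "
from h import *
print(ctrl.close_job())"
```

```text
the job is handed in; nothing more can be done
None
```

The job is handed in, with no verdict returned: the blank went from rack to mat to rests, the tailstock stopped firmly at about 28 N with the two centres about 23 mm deep in total (±2 mm, estimated from the images), and I saw no bystander moved.

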